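Quarter-turn the bead dish under the magnifier

TASK

Swing the desk magnifier aside, either way, until no part of its lens is over the wooden dish, and only then touch the dish. Lift the dish by its brass handle and, in the air, give it a quarter turn so that its white pointer points at the red stud, keeping it level and the loose blue bead in its middle all the while. Finish still holding it, motionless and level, centred over its cork pad and about 7 cm above it, with the other things on the desk left alone.

Things in the scene. Friction and masses are not known exactly. Their poses are not given: they have to be found in the camera images.
- pad: fixed round cork pad on the desk, 176 mm across and 6 mm thick, on which the dish stands at first; origin at the centre of its underside, on the desk. Its x axis points to the magnifier's post, its y axis along the line through the two studs. The desk is at z = 0
- dish: loose round dark wooden dish, 136 mm across, rim 18 mm high, about 260 g, standing on the pad (centre within 4 mm, yaw within 0.1 rad of the pad's); origin at the centre of its underside, z up. Its flat floor is 16 mm in radius, 5 mm above the underside, and slopes up around that at 15 degrees. A white pointer juts out along +x to 88 mm from the centre
- dish_grip (a point): centre of the dish's brass handle bar, 100 mm above the dish's underside, over its centre and balance point. The level square bar, 14 x 14 mm and 116 mm long, runs along the dish's y axis between two legs at y = -60 and +60 mm, rigid with the dish; pinch it across the dish's x axis
- dish_pointer (a point): point on the top of the dish's white pointer, 80 mm from the dish's centre along its +x axis
- bead_center (a point): centre of the loose sky-blue polished stone bead, a ball 36 mm across, 65 g, lying free on the dish's floor under the handle bar; it rolls if the dish tips or jerks
- stud_red: fixed red stud on the desk beside the pad, 24 mm across, 20 mm high, 125 mm from the pad's centre, on the pad's +y or -y side; origin under it. This is where the pointer must point
- stud_black: fixed black stud of the same shape, on the opposite side of the pad from the red one
- magstand: fixed foot and post of the desk magnifier: foot 90 mm across and 16 mm high, post 16 mm across up to a height of 142 mm, standing 170 mm from the pad's centre; origin under the post's axis on the desk. With what it carries it reaches 193 mm high
- lens_arm (a joint): angle in rad of the magnifier's arm about the post's upright axis: 0 = lens straight over the pad's centre, growing counter-clockwise seen from above, free from -1.7 to 1.7; it starts within 0.2 of 0, swings with light friction (about 0.08 N m) and stays where it is left
- lens_centre (a point): centre of the clear round lens (84 mm across with its black rim, 142 to 154 mm above the desk), 170 mm from the post's axis; the aluminium arm from the post to it is 14 mm wide, its top 152 mm above the desk
- lens_knob (a point): on the axis of the orange upright round knob on the magnifier's arm, 178 mm above the desk; the knob is 16 mm across and rises from the arm's top (152 mm above the desk) to 193 mm, 100 mm from the post's axis towards the lens. Pinch it from above or push it sideways to swing the arm
- bird: small carved bird on a dark curved stand, 56 mm across the base and 93 mm tall, loose; origin under the centre of its base. To be left alone
- chisel: loose hand tool with a handle, 170 mm long, lying on the desk; origin under its middle. To be left alone
- wax: small loose jar of wax, 56 mm across and 55 mm tall; origin under its centre. To be left alone
Things that resemble listed ones, but are neither listed nor needed, are in the scene too. There is more than one size of the dish; the one meant has the size given above.

How it is judged (in metres and radians):
On the way, in this order (a step that is already met when the one before it is completed fails the run):
1. the magnifier is swung aside, its lens no longer over the dish, while the dish still stands on its pad (horizontal distance between lens_centre and dish above 0.108 m and distance of dish from where it was at the start of the episode below 0.02 m and height (world z) of dish below 0.02 m), for 0.2 s.
2. the dish is lifted clear of the pad by the fingers, not yet turned (height (world z) of dish above 0.028 m and contact force between dish and the fingers above 0.5 N and angle between the x axis of dish and the x axis of pad, either way round below 0.7 rad), for 0.1 s.
At the end, for the whole second after the job is handed in: lens clear of the dish (centres over 108 mm apart from above); dish held by the fingers alone, underside 45 to 115 mm above the desk, within 30 mm of the pad's centre, pointer's line passing within 25 mm of the red stud, tilt under 0.1 rad, still; bead within 25 mm of its middle (horizontal distance between lens_centre and dish above 0.108 m and height (world z) of dish between 0.045 and 0.115 m and horizontal distance between dish and pad below 0.03 m and x of stud_red in the frame of dish above 0.05 m and y of stud_red in the frame of dish between -0.025 and 0.025 m and angle between dish's own z axis and vertical below 0.1 rad and horizontal distance between bead_center and dish below 0.025 m and z of bead_center in the frame of dish above 0 m and contact force between dish and the fingers above 0.5 N and linear speed of dish below 0.03 m/s and angular speed of dish below 0.2 rad/s and contact force between dish and pad below 0.1 N and contact force between dish and magstand below 0.1 N and contact force between dish and stud_red below 0.1 N and contact force between dish and stud_black below 0.1 N and contact force between dish and bird below 0.1 N and contact force between dish and chisel below 0.1 N and contact force between dish and wax below 0.1 N); the arm keeps its last pose, push and grip.
It fails at once if the bead rolls more than 35 mm away from the middle of the dish (horizontal distance between bead_center and dish above 0.035 m).
It fails at once if the dish is tipped by more than 0.2 rad (angle between dish's own z axis and vertical above 0.2 rad).
It fails at once if the dish is touched by the fingers while the lens is still over it (not (horizontal distance between lens_centre and dish above 0.108 m) and contact force between dish and the fingers above 1 N).
It fails at once if a bystander (bird, hand tool, jar) is moved by more than 20 mm (distance of any of bird, chisel, wax from where it was at the start of the episode above 0.02 m).
It also fails if it takes over 54 s, if anything falls off the work surface, if the arm or the gripper's body presses on something with over 40 N, if the wrist force passes 120 N, or if a joint passes its speed limit or range.

ROBOT

A 6-joint arm with a two-finger parallel gripper is mounted at the origin on the work surface. World frame = base frame: x ahead of the robot, y to its left, z up, the work surface at z = 0. Lengths are in mm, angles in rad, forces in N, time in s.
With the tool pointing down it reaches from about 400 to 925 mm from the base axis. Payload 12.5 kg.
Tool frame: the origin (TCP) lies at the very end of the fingers, on their centre line; the grasp point (between the pads) lies 19 mm behind it (env.tcp_to_grasp is the distance from the TCP to the grasp point, in mm); z points along the fingers, x is the direction in which the jaws open and shut, and the axes are right-handed (so a half turn about z gives the same grasp; the last joint's range is limited). The gripper opens to 95 mm and grips with 3 to 60 N. Pads are 20 mm wide; open, the fingers measure 119 mm over their backs; the gripper's body (75 mm by 180 mm) begins 59 mm behind the grasp point.
Start: joints at [1.121, 0.491, 1.559, -0, 1.092, -0.106], TCP at [210.651, 588.45, 214.661] pointing down, gripper open.
Joint ranges: [-3.1, 3.1], [-0.84, 2.19], [0.05, 2.79], [-1.13, 4.28], [0.06, 2.93], [-2.69, 2.69]. Speed limits (rad/s): [2.22, 2.22, 2.79, 3.14, 3.14, 3.14].

INTERFACE

Orientations are given as [roll, pitch, yaw] about the fixed x, y, z axes, in that order (R = Rz(yaw) Ry(pitch) Rx(roll)).
In Python, from cell import env, vision, job gives the robot as it stands.
- The arm moves only by the shell command python3 -m pendant 'ROWS' [OPENING]. ROWS is JSON, a list of rows, each a list of 4 numbers: the shift along the tool's x, y, z in mm, then the turn about the tool's z in degrees. In form: [[tx, ty, tz, turn], ...]. A call has 1 to 8 rows; each row is the pose to reach, as a shift and turn from the pose measured when the call began, along the tool's axes at that moment; what a row does not reach only later rows make up. A row lasts 1/8 s, in which the tool goes at most 62.5 mm and 10.7 degrees, less where a joint would pass 70% of its speed; a pose out of reach is approached as far as the arm can. A call with a gripper value outside its range is refused whole. OPENING is the closure, from 0 (fully open) to 1 (shut), set as the call begins (- or left out, the last holds). The fingers move at their own pace and stop on an object; the grip force is fixed at half the most. Time passes only in rows, so rows that repeat a pose let the fingers close. It gives the time, the measured TCP pose, the force and the opening at its end, in the units of the state.
- env.state(): the state, without advancing time (a new reading comes with each control period).
- vision.read_camera(name): name is "side" or "top"; returns a dict with "pixels" (420x560x3 uint8, red, green, blue), "intrinsics" (3x3 intrinsics, pixels), "k1" (the pictures are not rectified: a ray, as slopes to the right and down, at radius r is drawn at 1 + k1 r^2 times it, then the intrinsics apply), "R" (3x3) and "t" (3): a world point X has camera coordinates R X + t. Camera axes: x right, y down, z forward; pixel columns grow to the right and rows downward; lengths in mm; the calibration is good to about 2 mm. A picture is of the moment at which its call begins. There is no depth.
- job.job_done(): hands the job in, once; it reports no verdict.
Trained networks look in a picture, given as the dict that the camera call returned (one of the last four; its "shot" number tells which), for a name from the list of things; names that differ only in an ending like _2 or _b are one class to them, and where a whole thing is asked for, a point or a joint stands for the part that bears it (a point fixed in the world has none). Each returns a list of dicts, best first, with "confidence" (0 to 1); they miss things now and then, are a little off and sometimes report something else, mostly with a low value. They report only what shows in the picture. A call takes as long as a camera call. They do not tell look-alikes from the thing itself.
- vision.find_in(picture, query): "at" ([x, y, z] in mm, in the coordinates of the camera as it stood for that picture, good to about 4 mm: the middle of the surface that is visible of it).
- vision.regions_of(picture, query): "pixels" (420x560 bool, what is visible of it).
The state is a dict: "t": time; "joints": joint angles; "qvel": joint speeds; "tau": joint torques, N m; "eef_pos": TCP position; "tcp_rot": TCP orientation; "ft_force": force on the tool from outside, world axes, zero at the start; "moment": the same for the moment, N m; "opening": opening from 0.0 (shut) to 1.0 (fully open).
Only numpy, scipy, OpenCV 4.12 (cv2) and the standard library are available. Lean on these libraries where they do the work, as an engineer would, in place of code of your own. Each camera call takes 0.05 s, during which the arm holds its last target.

## Working session

There is one attempt and no reset: what is moved stays moved. The work goes in short steps, Python scripts to look and compute and a shell command to move; the robot and the scene stay as the last step left them, time stands still between calls to the robot, and variables do not carry over. Pictures are saved under pics/ and viewed, and the job is handed in when it is done.

```bash
ls; mkdir -p pics
cat > h.py <<'E'
import numpy as np, cv2
from cell import env, vision, job
def shot(name,fn=None):
    p=vision.read_camera(name)
    if fn: cv2.imwrite('pics/'+fn,p['pixels'][:,:,::-1])
    return p
def proj(p,X):
    X=np.atleast_2d(np.array(X,float)); R=np.array(p['R']);t=np.array(p['t']).ravel()
    c=X@R.T+t; s=c[:,:2]/c[:,2:]; r2=(s**2).sum(1,keepdims=True); s=s*(1+p['k1']*r2)
    K=np.array(p['intrinsics']); return np.c_[s[:,0]*K[0,0]+K[0,2],s[:,1]*K[1,1]+K[1,2]]
def ray(p,uv):
    K=np.array(p['intrinsics']);d=np.array([p['k1'],0,0,0,0.])
    s=cv2.undistortPoints(np.array(uv,float).reshape(-1,1,2),K,d).reshape(-1,2)
    R=np.array(p['R']);t=np.array(p['t']).ravel()
    return -R.T@t, np.c_[s,np.ones(len(s))]@R
def atz(p,uv,z):
    o,d=ray(p,uv); return o+d*((z-o[2])/d[:,2:])
def world(p,at): return np.array(p['R']).T@(np.array(at)-np.array(p['t']).ravel())
E
python3 - <<'E'
from h import *
for c in('top','side'):
    p=shot(c,c+'0.png')
    print(c,'cam',ray(p,[[0,0]])[0].round())
    for q in ['pad','dish','stud_red','stud_black','magstand','lens_centre','lens_knob','bird','chisel','wax','bead_center','dish_pointer','dish_grip']:
        print(q,[(world(p,d['at']).round().tolist(),proj(p,world(p,d['at'])).round().tolist()[0],round(d['confidence'],2)) for d in vision.find_in(p,q)])
print(env.state())
E
```

```text
pics
top cam [ 411. -151. 1374.]
pad [([447.0, -101.0, 7.0], [261.0, 244.0], 0.72)]
dish [([487.0, -643.0, 19.0], [446.0, 230.0], 0.92), ([457.0, -92.0, 24.0], [258.0, 240.0], 0.87)]
stud_red []
stud_black [([466.0, -208.0, 18.0], [298.0, 237.0], 0.53)]
magstand [([524.0, -83.0, 152.0], [253.0, 213.0], 0.77), ([458.0, -89.0, 22.0], [257.0, 240.0], 0.19)]
lens_centre [([479.0, -81.0, 147.0], [252.0, 230.0], 0.62), ([523.0, -82.0, 146.0], [252.0, 214.0], 0.39)]
lens_knob [([474.0, -81.0, 152.0], [252.0, 232.0], 0.88)]
bird [([459.0, 340.0, 35.0], [109.0, 239.0], 0.72)]
chisel [([446.0, -335.0, 24.0], [341.0, 244.0], 0.7)]
wax [([599.0, 296.0, 55.0], [123.0, 191.0], 0.73)]
bead_center [([458.0, -86.0, 22.0], [256.0, 240.0], 0.24)]
dish_pointer [([457.0, -87.0, 25.0], [256.0, 240.0], 0.88), ([486.0, -640.0, 20.0], [445.0, 230.0], 0.74)]
dish_grip [([483.0, -636.0, 22.0], [444.0, 231.0], 0.71), ([456.0, -86.0, 25.0], [256.0, 241.0], 0.59)]
side cam [  -31. -1251.   884.]
pad [([435.0, -136.0, 9.0], [227.0, 256.0], 0.95)]
dish [([480.0, -649.0, 17.0], [350.0, 376.0], 0.62)]
stud_red [([458
[... 743 characters left out ...]
.86), ([483.0, -645.0, 17.0], [350.0, 374.0], 0.65)]
{'t': 1.4, 'joints': array([ 1.12140741e+00,  4.90926589e-01,  1.55890733e+00,  1.62043789e-05,
        1.09170573e+00, -1.05610274e-01]), 'qvel': array([ 0.00059027,  0.00254292, -0.00056529,  0.00038758, -0.00023007,
        0.00156784]), 'tau': array([-5.49602864e-04, -6.12468338e+01, -2.58427906e+01,  6.92978804e-02,
        4.45417129e-02, -2.83332747e-05]), 'eef_pos': array([210.64108233, 588.44859076, 214.64188977]), 'tcp_rot': array([-3.14158394e+00, -5.42272394e-05,  1.22701022e+00]), 'ft_force': array([-0.56583219, -0.36612823,  0.25791703]), 'moment': array([-0.05967953, -0.00144491, -0.01876809]), 'opening': 1.0041016171041184}
```

View images.

Run:
```python
import cv2
a=cv2.imread('pics/top0.png');b=cv2.imread('pics/side0.png')
cv2.imwrite('pics/top0c.png',cv2.resize(a[160:310,180:360],None,fx=4.4,fy=4,interpolation=cv2.INTER_CUBIC)[:, :800])
cv2.imwrite('pics/side0c.png',cv2.resize(b[150:300,170:350],None,fx=4.4,fy=4,interpolation=cv2.INTER_CUBIC)[:, :800])
```

```text
(no output)
```

View pics/top0.png

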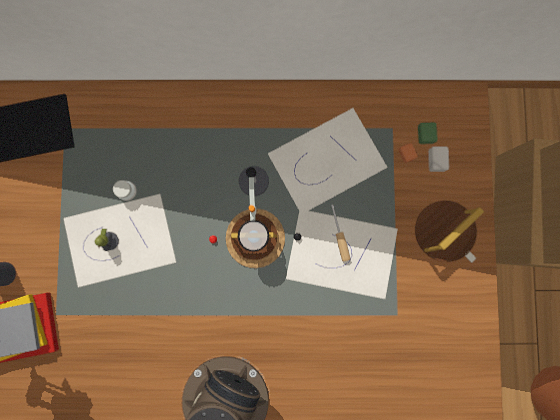

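View pics/side0.png

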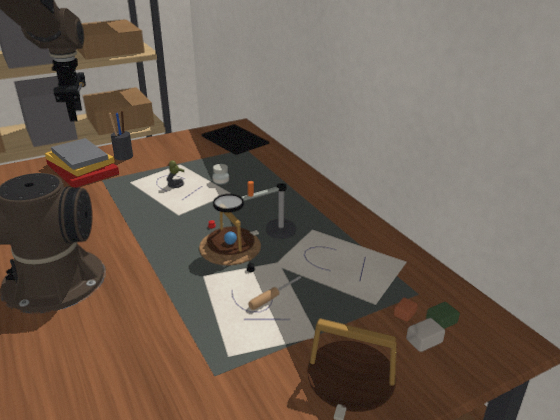

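View pics/top0c.png

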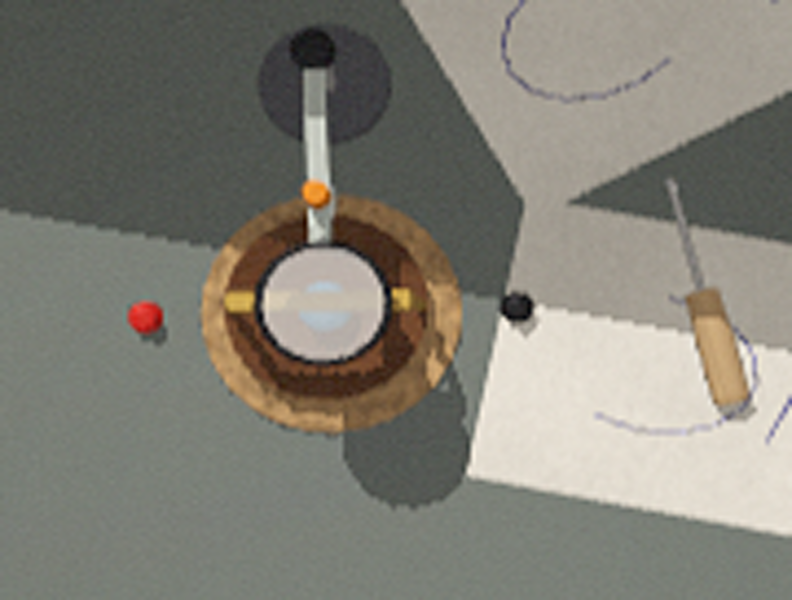

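View pics/side0c.png

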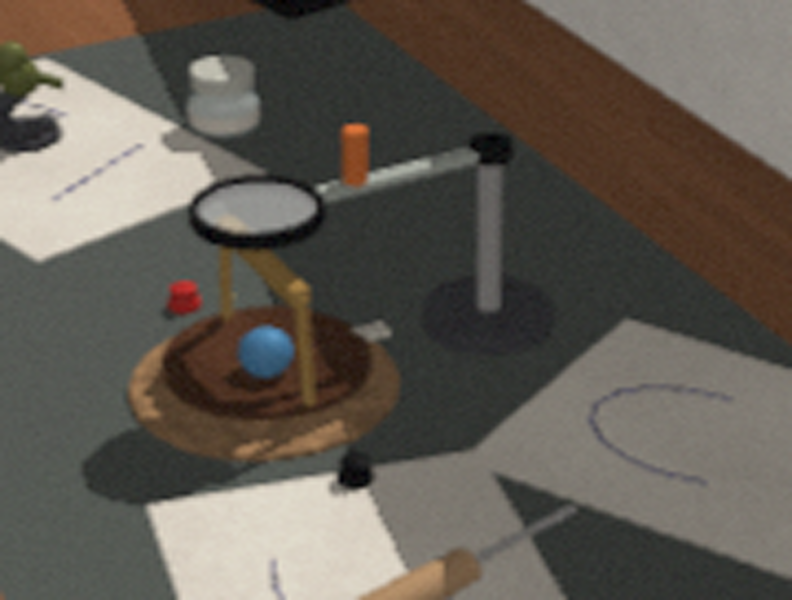

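Run:
```python
from h import *
p=shot('top');s=shot('side')
c=lambda x,y:[x/4.4+180,y/4+160]
d=lambda x,y:[x/4.4+170,y/4+150]
for n,uv,z in [('red',c(146,317),20),('black',c(517,306),20),('posttop',c(312,47),160),('foot',c(325,85),16),('knob',c(316,193),193),('lens',c(323,303),148),('pad',c(332,314),6),('barmid',c(318,299),113),('barL',c(240,301),113),('barR',c(401,298),113),('bead',c(324,306),29)]:
    print(n,atz(p,[uv],z)[0].round(1))
print('side')
for n,uv,z in [('red',d(184,286),20),('black',d(355,455),20),('knob',d(355,128),193),('lens',d(257,208),150),('pad',d(264,380),6),('bead',d(266,352),29),('foot',d(488,313),16),('barfar',d(229,225),113),('barnear',d(301,287),113),('ptr',d(375,330),24)]:
    print(n,atz(s,[uv],z)[0].round(1))
```

```text
red [459.8  39.3  20. ]
black [ 467.8 -207.3   20. ]
posttop [634.  -78.3 160. ]
foot [631.9 -78.6  16. ]
knob [533.  -83.1 193. ]
lens [464.4 -85.2 148. ]
pad [462.5 -83.6   6. ]
barmid [468.7 -80.2 113. ]
barL [467.3 -31.9 113. ]
barR [ 469.3 -131.6  113. ]
bead [467.4 -79.5  29. ]
side
red [460.7  32.7  20. ]
black [ 469.3 -212.    20. ]
knob [534.8 -88.4 193. ]
lens [465.2 -90.4 150. ]
pad [465.1 -87.3   6. ]
bead [467.8 -86.8  29. ]
foot [628.7 -93.4  16. ]
barfar [464.6 -45.  113. ]
barnear [ 470.1 -140.6  113. ]
ptr [545.9 -88.3  24. ]
```

```bash
cat > goto.py <<'E'
import sys,numpy as np
from cell import env
def rel(x,y,z,yaw,q=True):
    s=env.state(); e=np.array(s['eef_pos']);w=s['tcp_rot'][2]
    d=np.array([x,y,z])-e; tx=d[0]*np.cos(w)+d[1]*np.sin(w); ty=d[0]*np.sin(w)-d[1]*np.cos(w)
    dy=(yaw-w+np.pi)%(2*np.pi)-np.pi
    return np.round([tx,ty,-d[2],-np.degrees(dy)],1).tolist()
def stat():
    s=env.state();print('t',round(s['t'],2),'p',s['eef_pos'].round(1),'rpy',s['tcp_rot'].round(3),'j6',s['joints'][5].round(2),'f',s['ft_force'].round(1),'m',s['moment'].round(2),'op',round(s['opening'],3))
if __name__=='__main__':
    a=[float(v) for v in sys.argv[1:]]
    stat()
    for i in range(0,len(a),4): print(rel(*a[i:i+4]))
E
python3 goto.py 534 -85 225 1.6
```

```text
t 1.5 p [210.7 588.5 214.7] rpy [-3.142 -0.     1.227] j6 -0.11 f [-0.6 -0.  -0. ] m [ 0.03  0.02 -0.  ] op 1.0
[-525.1, 531.4, -10.3, -21.4]
```

```bash
python3 -m pendant '[[-525,531,-10,-21],[-525,531,-10,-21],[-525,531,-10,-21],[-525,531,-10,-21],[-525,531,-10,-21],[-525,531,-10,-21],[-525,531,-10,-21],[-525,531,-10,-21]]' 0; python3 goto.py 534 -85 225 1.6
```

```text
t: 2.5
eef_pos: [427.6, 135.8, 221.7]
tcp_rot: [3.141, -0.0, 1.594]
ft_force: [1.5, 0.8, 0.0]
opening: 1.001
t 2.5 p [427.6 135.8 221.7] rpy [ 3.141 -0.     1.594] j6 -1.43 f [1.5 0.8 0. ] m [ 0.11 -0.09  0.03] op 1.001
[-223.1, 101.4, -3.3, -0.4]
```

```bash
python3 -m pendant '[[-223,101,-3,0],[-223,101,-3,0],[-223,101,-3,0],[-223,101,-3,0],[-223,101,-3,0],[-223,101,-3,0],[-223,101,-3,0]]'; python3 goto.py 534 -85 162 1.6; python3 -c "
from h import *
p=shot('top','t1.png');s=shot('side','s1.png')
import numpy as np
a=np.hstack([p['pixels'][140:310,180:350],s['pixels'][110:280,150:320]])
cv2.imwrite('pics/c1.png',cv2.resize(a[:,:,::-1],None,fx=2.3,fy=2.3))"
```

```text
t: 3.38
eef_pos: [533.2, -83.7, 224.9]
tcp_rot: [3.141, -0.0, 1.595]
ft_force: [-0.3, -1.2, 0.0]
opening: 1.0
t 3.38 p [533.2 -83.7 224.9] rpy [ 3.141 -0.     1.595] j6 -1.87 f [-0.3 -1.2  0. ] m [-0.02 -0.   -0.03] op 1.0
[-1.3, 0.7, 62.9, -0.3]
```

View pics/c1.png

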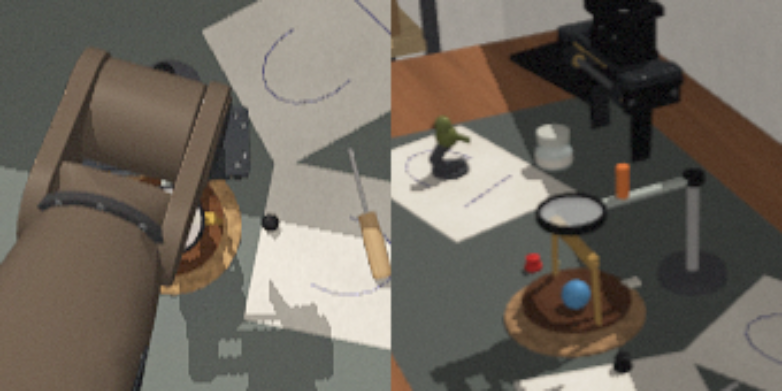

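Fingers (side crop ≈(600,110) and (640,140)) stand over the orange knob (622,180), one each side of it. Next I descend.

```bash
python3 -m pendant '[[-1,0,30,0],[-1,0,60,0],[-1,0,60,0]]' && python3 -m pendant '[[0,0,0,0],[0,0,0,0],[0,0,0,0],[0,0,0,0]]' 0.62; python3 goto.py; python3 -c "
from h import *
s=shot('side','s2.png')
cv2.imwrite('pics/c2.png',cv2.resize(s['pixels'][110:280,150:320][:,:,::-1],None,fx=3,fy=3))"
```

```text
t: 3.85
eef_pos: [532.6, -83.9, 163.8]
tcp_rot: [-3.14, -0.001, 1.596]
ft_force: [0.7, 0.1, -0.2]
opening: 0.999
t: 4.35
eef_pos: [532.7, -83.9, 164.2]
tcp_rot: [-3.14, -0.001, 1.596]
ft_force: [0.2, 0.1, -0.4]
opening: 0.636
t 4.35 p [532.7 -83.9 164.2] rpy [-3.140e+00 -1.000e-03  1.596e+00] j6 -1.88 f [ 0.2  0.1 -0.4] m [0.06 0.03 0.05] op 0.636
```

View pics/c2.png

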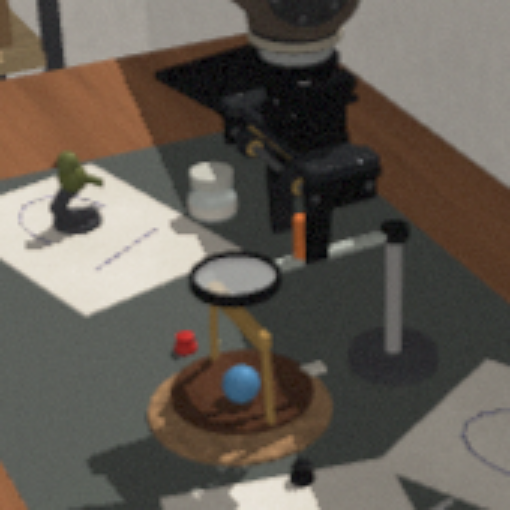

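```bash
python3 -c "
from h import *
s=shot('side')
print((proj(s,[[534,-85,193],[533,-114,164],[533,-126,164],[523,-120,164],[543,-120,164]])-[150,110])*3)"
python3 -m pendant '[[0,0,0,0],[0,0,0,0]]'
python3 -c "
from h import *
s=shot('side','s2.png')
cv2.imwrite('pics/c3.png',cv2.resize(s['pixels'][150:220,210:290][:,:,::-1],None,fx=7,fy=7,interpolation=cv2.INTER_CUBIC))"
```

```text
[[299.6225442  214.6183426 ]
 [313.53000783 256.35266417]
 [319.546799   262.13307602]
 [306.65108046 261.84126978]
 [326.35157982 256.64107156]]
t: 4.7
eef_pos: [532.7, -84.0, 164.0]
tcp_rot: [-3.14, -0.001, 1.596]
ft_force: [-0.4, 0.5, -0.1]
opening: 0.391
```

View pics/c3.png

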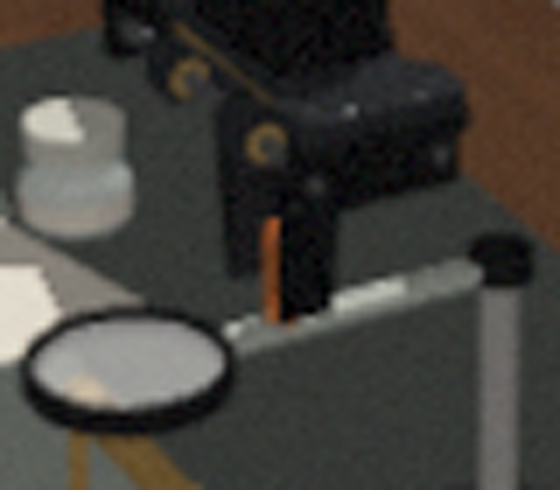

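```bash
python3 -c "
from goto import *
stat()
for k in range(1,13):
    a=np.radians(7*k); f=np.pi+0.03-a
    print(k,rel(633.5+100.5*np.cos(f),-81+100.5*np.sin(f),164,1.596-a))"
```

```text
t 4.75 p [532.6 -84.  164. ] rpy [-3.140e+00 -1.000e-03  1.596e+00] j6 -1.88 f [-0.1 -0.4 -0.6] m [0.04 0.01 0.02] op 0.387
1 [12.2, 1.1, -0.0, 7.0]
2 [24.3, 3.3, -0.0, 14.0]
3 [36.0, 6.9, -0.0, 21.0]
4 [47.2, 11.9, -0.0, 28.0]
5 [57.7, 18.3, -0.0, 35.0]
6 [67.3, 25.9, -0.0, 42.0]
7 [75.9, 34.6, -0.0, 49.0]
8 [83.5, 44.3, -0.0, 56.0]
9 [89.7, 54.8, -0.0, 63.0]
10 [94.7, 66.1, -0.0, 70.0]
11 [98.2, 77.8, -0.0, 77.0]
12 [100.3, 89.9, -0.0, 84.0]
```

```bash
python3 -m pendant '[[12,1,0,7],[24,3,0,14],[36,7,0,21],[47,12,0,28],[58,18,0,35],[67,26,0,42],[76,35,0,49]]'; python3 -c "
from goto import *
stat()
for k in range(8,13):
    a=np.radians(7*k); f=np.pi+0.03-a
    print(k,rel(633.5+100.5*np.cos(f),-81+100.5*np.sin(f),164,1.596-a))"
```

```text
t: 5.62
eef_pos: [565.6, -6.8, 163.9]
tcp_rot: [-3.139, 0.001, 0.737]
ft_force: [-0.7, -0.5, 1.0]
opening: 0.38
t 5.62 p [565.6  -6.8 163.9] rpy [-3.139e+00  1.000e-03  7.370e-01] j6 -0.87 f [-0.7 -0.5  1. ] m [-0.16  0.19 -0.02] op 0.38
8 [11.8, 0.8, -0.1, 6.8]
9 [23.9, 2.9, -0.1, 13.8]
10 [35.6, 6.5, -0.1, 20.8]
11 [46.8, 11.5, -0.1, 27.8]
12 [57.4, 17.8, -0.1, 34.8]
```

```bash
python3 -m pendant '[[12,1,0,7],[24,3,0,14],[36,7,0,21],[47,12,0,28],[57,18,0,35],[57,18,0,35]]'; python3 -m pendant '[[0,0,0,0],[0,0,-35,0],[0,0,-70,0],[0,0,-70,0],[0,0,-70,0]]' 0; python3 goto.py 470 -85 240 0.05; python3 -c "
from h import *
p=shot('top','t4.png');s=shot('side','s4.png')
a=np.hstack([p['pixels'][140:310,180:350],s['pixels'][110:280,150:320]])
cv2.imwrite('pics/c4.png',cv2.resize(a[:,:,::-1],None,fx=2.3,fy=2.3))"
```

```text
t: 6.38
eef_pos: [620.2, 18.3, 163.5]
tcp_rot: [-3.14, 0.003, 0.127]
ft_force: [-0.4, -0.5, -0.1]
opening: 0.379
t: 7.0
eef_pos: [619.8, 18.1, 232.9]
tcp_rot: [-3.14, 0.003, 0.128]
ft_force: [0.4, 0.5, 0.1]
opening: 0.847
t 7.0 p [619.8  18.1 232.9] rpy [-3.14e+00  3.00e-03  1.28e-01] j6 -0.21 f [0.4 0.5 0.1] m [-0.14  0.03  0.02] op 0.847
[-161.7, 83.2, -7.1, 4.5]
```

View pics/c4.png

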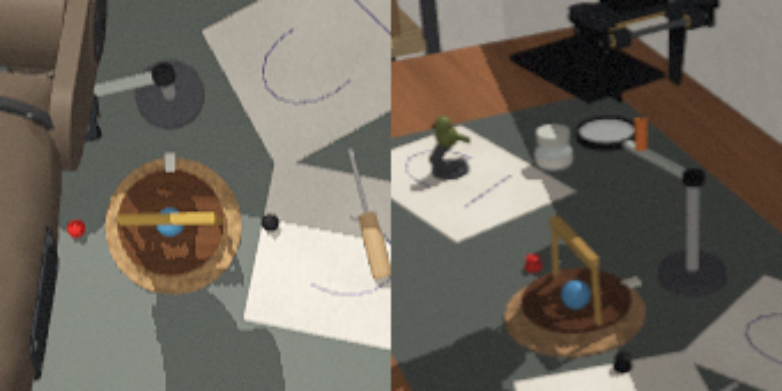

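The lens is now aside (side crop ≈(605,130)), and the dish and bead are clear on the pad: bar from (120,219) to (215,216), pointer (169,162). Next I measure the bar.

```bash
python3 -c "
from h import *
a=cv2.imread('pics/t4.png')[195:275,220:300];b=cv2.imread('pics/s4.png')[190:270,190:270]
cv2.imwrite('pics/c5.png',cv2.resize(np.hstack([a,b]),None,fx=5,fy=5,interpolation=cv2.INTER_CUBIC))
p=shot('top');hsv=cv2.cvtColor(cv2.imread('pics/t4.png'),cv2.COLOR_BGR2HSV)
m=((hsv[...,0]>18)&(hsv[...,0]<32)&(hsv[...,1]>150)&(hsv[...,2]>90)).astype(np.uint8);m[:200]=0;m[270:]=0;m[:,:222]=0;m[:,290:]=0
n,l,st,ce=cv2.connectedComponentsWithStats(m);print(st,ce)
i=1+st[1:,4].argmax();ys,xs=np.where(l==i)
W=atz(p,np.c_[xs,ys],113);print(W.mean(0),cv2.fitLine(W[:,:2].astype(np.float32),2,0,.01,.01).ravel(),W.min(0),W.max(0))
"
```

```text
[[     0      0    560    420 235051]
 [   231    233     24      5     97]
 [   256    232     21      6     51]
 [   271    234      1      1      1]] [[279.51838537 209.48385669]
 [241.94845361 235.01030928]
 [266.35294118 234.90196078]
 [271.         234.        ]]
[467.94594769 -52.03598388 113.        ] [ 9.2501072e-03 -9.9995720e-01  4.6794595e+02 -5.2035984e+01] [462.5262875  -84.89633166 113.        ] [473.42496289 -22.21736891 113.        ]
```

View pics/c5.png

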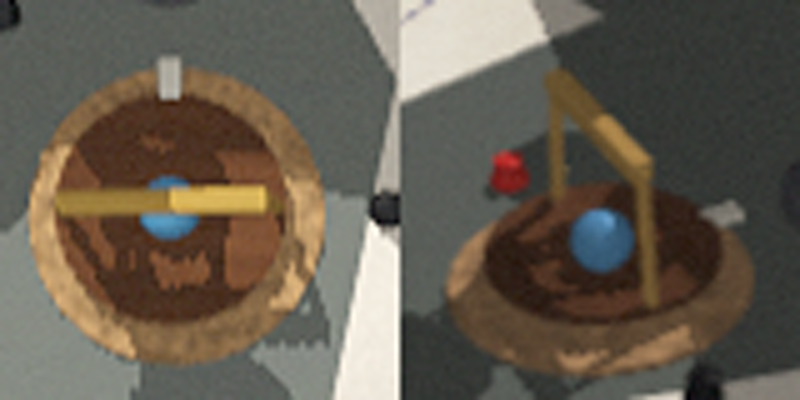

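```bash
python3 -c "
from h import *
p=shot('top');s=shot('side')
c=lambda x,y:[x/5+220-.4,y/5+195-.4]
d=lambda x,y:[(x-400)/5+190-.4,y/5+190-.4]
print(atz(p,[c(57,204),c(268,198),c(161.5,201)],113).round(1))
print('ptr',atz(p,[c(170,78)],24),'dish c',atz(p,[c(171,209)],24), 'bead',atz(p,[c(170,210)],24),'pad',atz(p,[c(178,216)],6))
print('side bar',atz(s,[d(558,75),d(645,163)],113),'bead',atz(s,[d(602,241)],29))
"; python3 goto.py 468.5 -83 235 0.045
```

```text
[[ 466.9  -22.2  113. ]
 [ 470.1 -137.2  113. ]
 [ 468.5  -79.2  113. ]]
ptr [[544.71940794 -78.69235267  24.        ]] dish c [[467.92729152 -79.66384434  24.        ]] bead [[467.34438329 -79.08338129  24.        ]] pad [[464.55508718 -82.87202892   6.        ]]
side bar [[ 466.20726918  -35.48247239  113.        ]
 [ 469.60174455 -142.88639615  113.        ]] bead [[467.07101502 -85.29280198  29.        ]]
t 7.25 p [620.1  18.2 232.7] rpy [-3.14   0.004  0.127] j6 -0.21 f [ 1.   0.  -0.3] m [-0.04  0.05  0.01] op 0.991
[-163.3, 81.1, -2.3, 4.7]
```

```bash
python3 -m pendant '[[-82,41,0,5],[-163,81,0,5.5],[-163,81,0,5.5],[-163,81,30,5.5],[-163,81,60,5.5],[-163,81,85,5.5],[-163,81,85,5.5],[-163,81,85,5.5]]' 0; python3 goto.py 468 -82.5 87 0.027;  python3 -c "
from h import *
p=shot('top','t6.png');s=shot('side','s6.png')
a=np.hstack([p['pixels'][140:310,180:350],s['pixels'][130:300,150:320]])
cv2.imwrite('pics/c6.png',cv2.resize(a[:,:,::-1],None,fx=2.3,fy=2.3))"
```

```text
t: 8.25
eef_pos: [468.7, -82.8, 148.8]
tcp_rot: [-3.14, 0.004, 0.031]
ft_force: [0.8, 0.0, 0.7]
opening: 1.001
t 8.25 p [468.7 -82.8 148.8] rpy [-3.14   0.004  0.031] j6 -0.34 f [0.8 0.  0.7] m [-0.13  0.06 -0.03] op 1.001
[-0.7, -0.3, 61.8, 0.2]
```

View pics/c6.png

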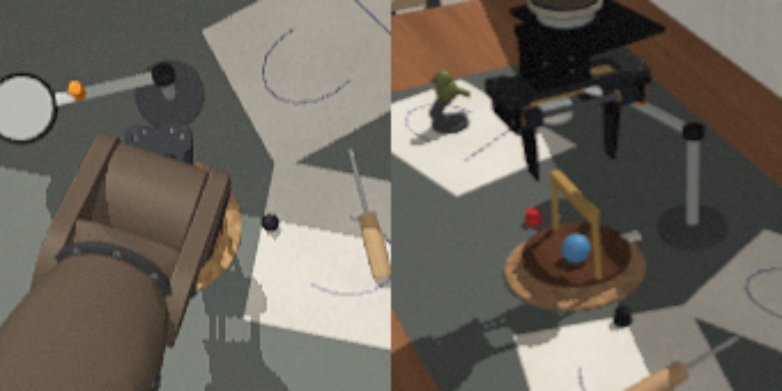

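Open fingers straddle the bar (side crop (535,165) and (610,145); bar (575,195)), and the lens is far off (20,108). I go down.

```bash
python3 -m pendant '[[-1,0,20,0],[-1,0,40,0],[-1,0,55,0],[-1,0,62,0],[-1,0,62,0]]'; python3 -m pendant '[[0,0,0,0],[0,0,0,0],[0,0,0,0],[0,0,0,0],[0,0,0,0],[0,0,0,0],[0,0,0,0],[0,0,0,0]]' 0.75; python3 goto.py
```

```text
t: 8.98
eef_pos: [467.8, -82.8, 87.3]
tcp_rot: [-3.141, 0.003, 0.031]
ft_force: [-0.3, 0.3, 0.8]
opening: 1.003
t: 9.98
eef_pos: [467.8, -82.8, 87.3]
tcp_rot: [-3.141, 0.003, 0.031]
ft_force: [-0.0, -0.6, 0.1]
opening: 0.261
t 9.97 p [467.8 -82.8  87.3] rpy [-3.141e+00  3.000e-03  3.100e-02] j6 -0.35 f [-0.  -0.6  0.1] m [-0.1   0.06  0.01] op 0.261
```

```bash
python3 -c "
from h import *
p=shot('side','s7.png')
cv2.imwrite('pics/c7.png',cv2.resize(p['pixels'][180:280,180:280][:,:,::-1],None,fx=6,fy=6,interpolation=cv2.INTER_CUBIC))"; python3 -m pendant '[[0,0,0,0],[0,0,0,0]]' 0.80;  python3 -m pendant '[[0,0,0,0],[0,0,0,0]]' 0.83; python3 -m pendant '[[0,0,0,0],[0,0,0,0]]' 0.85; python3 -m pendant '[[0,0,0,0],[0,0,0,0],[0,0,0,0],[0,0,0,0]]' 1;python3 goto.py
```

```text
t: 10.28
eef_pos: [467.8, -82.8, 87.3]
tcp_rot: [-3.141, 0.003, 0.031]
ft_force: [0.0, 0.8, -0.6]
opening: 0.201
t: 10.52
eef_pos: [468.0, -82.9, 87.4]
tcp_rot: [-3.141, 0.002, 0.031]
ft_force: [1.2, 0.4, 1.1]
opening: 0.171
t: 10.78
eef_pos: [468.2, -82.9, 87.5]
tcp_rot: [-3.141, 0.002, 0.031]
ft_force: [1.9, -0.8, 1.2]
opening: 0.149
t: 11.28
eef_pos: [468.0, -82.8, 87.3]
tcp_rot: [-3.141, 0.002, 0.031]
ft_force: [-0.3, 0.9, -3.2]
opening: 0.144
t 11.28 p [468.  -82.8  87.3] rpy [-3.141e+00  2.000e-03  3.100e-02] j6 -0.35 f [-0.3  0.9 -3.2] m [-0.07  0.1   0.04] op 0.144
```

View pics/c7.png

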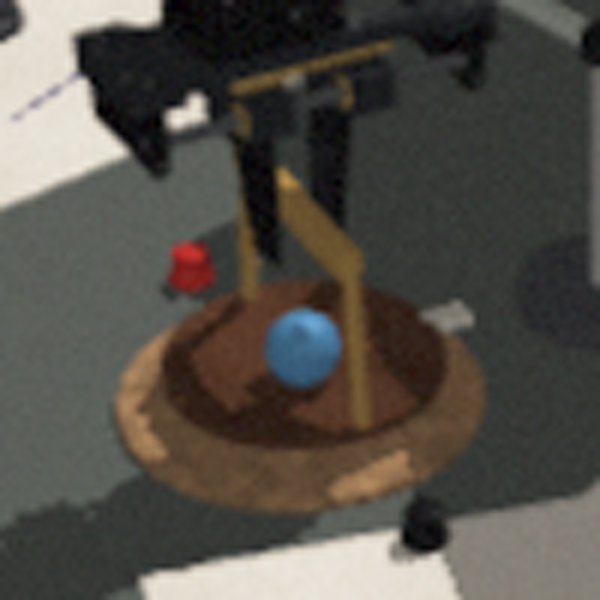

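```bash
python3 -m pendant '[[0,0,-1,0],[0,0,-3,0],[0,0,-6,0],[0,0,-10,0],[0,0,-14,0],[0,0,-18,0],[0,0,-21,0],[0,0,-23,0]]'; python3 goto.py;  python3 -c "
from h import *
p=shot('side','s8.png')
cv2.imwrite('pics/c8.png',cv2.resize(p['pixels'][160:280,170:290][:,:,::-1],None,fx=5,fy=5,interpolation=cv2.INTER_CUBIC))"
```

```text
t: 12.28
eef_pos: [468.1, -82.9, 110.5]
tcp_rot: [-3.141, 0.002, 0.031]
ft_force: [-0.2, 0.6, -2.9]
opening: 0.144
t 12.28 p [468.1 -82.9 110.5] rpy [-3.141e+00  2.000e-03  3.100e-02] j6 -0.35 f [-0.2  0.6 -2.9] m [-0.15  0.01  0.03] op 0.144
```

View pics/c8.png

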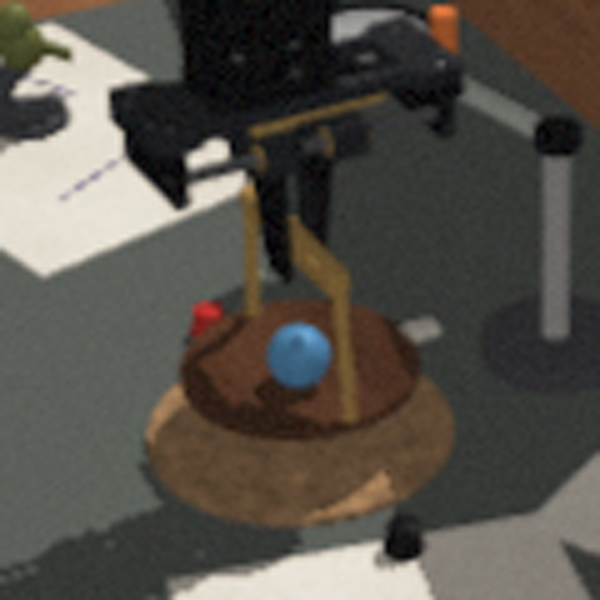

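The dish hangs level at about 23 mm above the pad, with the bead central at (298,355). Next is the rest of the lift.

```bash
python3 -m pendant '[[0,0,-2,0],[0,0,-6,0],[-1,0,-12,0],[-2,0,-20,0],[-2.5,1,-29,0],[-3,1,-37,0],[-3,1,-43,0],[-3,1,-47,0]]'; python3 -m pendant '[[0,0,0,0],[0,0,0,0]]';python3 goto.py 465 -84 157 1.6
```

```text
t: 13.32
eef_pos: [465.3, -84.0, 158.1]
tcp_rot: [-3.141, 0.002, 0.031]
ft_force: [-0.3, 0.1, -3.0]
opening: 0.145
t: 13.58
eef_pos: [465.2, -84.0, 157.9]
tcp_rot: [-3.141, 0.002, 0.031]
ft_force: [0.2, -0.6, -2.9]
opening: 0.145
t 13.57 p [465.2 -84.  157.9] rpy [-3.141e+00  2.000e-03  3.100e-02] j6 -0.35 f [ 0.2 -0.6 -2.9] m [-0.13  0.05  0.05] op 0.145
[-0.2, -0.0, 0.9, -89.9]
```

```bash
python3 -m pendant '[[0,0,0,-1],[0,0,0,-2],[0,0,0,-4],[0,0,0,-7],[0,0,0,-11],[0,0,0,-15],[0,0,0,-19],[0,0,0,-23]]'; python3 goto.py 465 -84 157 1.611;python3 -c "
from h import *
p=shot('side','s9.png')
cv2.imwrite('pics/c9.png',cv2.resize(p['pixels'][160:280,170:290][:,:,::-1],None,fx=5,fy=5,interpolation=cv2.INTER_CUBIC))"
```

```text
t: 14.58
eef_pos: [465.2, -84.0, 157.9]
tcp_rot: [-3.14, 0.001, 0.437]
ft_force: [-0.1, -0.7, -1.6]
opening: 0.144
t 14.57 p [465.2 -84.  157.9] rpy [-3.14e+00  1.00e-03  4.37e-01] j6 -0.75 f [-0.1 -0.7 -1.6] m [-0.1   0.02 -0.01] op 0.144
[-0.2, -0.1, 0.9, -67.3]
```

View pics/c9.png

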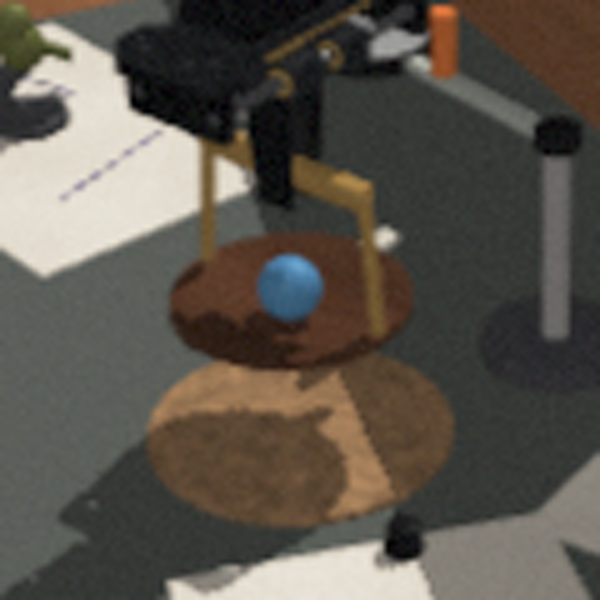

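The dish is level and turned about 23°, with the bead still central at (290,287). I carry on with the turn.

```bash
python3 -m pendant '[[0,0,0,-4],[0,0,0,-8],[0,0,0,-12],[0,0,0,-16],[0,0,0,-20],[0,0,0,-24],[0,0,0,-28],[0,0,0,-32]]'; python3 -m pendant '[[0,0,0,-4],[0,0,0,-8],[0,0,0,-12],[0,0,0,-16],[0,0,0,-20],[0,0,0,-24],[0,0,0,-27],[0,0,0,-30]]'; python3 goto.py 465 -84 157 1.611
```

```text
t: 15.62
eef_pos: [465.2, -84.0, 157.9]
tcp_rot: [-3.14, 0.001, 1.0]
ft_force: [-0.3, 0.1, -2.1]
opening: 0.148
t: 16.62
eef_pos: [465.2, -84.0, 157.9]
tcp_rot: [-3.14, -0.0, 1.526]
ft_force: [-0.7, -0.2, -2.2]
opening: 0.142
t 16.62 p [465.2 -84.  157.9] rpy [-3.14  -0.     1.526] j6 -1.84 f [-0.7 -0.2 -2.2] m [ 0.07 -0.01 -0.01] op 0.142
[-0.0, -0.2, 0.9, -4.9]
```

```bash
python3 -m pendant '[[0,0,0,-2],[0,0,0,-3.5],[0,0,0,-4.5],[0,0,0,-5],[0,0,0,-5],[0,0,0,-5],[0,0,0,-5],[0,0,0,-5]]'; python3 goto.py 465 -84 157 1.611; python3 -c "
from h import *
s=shot('side','s10.png');p=shot('top','t10.png')
cv2.imwrite('pics/c10.png',cv2.resize(np.hstack([s['pixels'][150:290,150:290],p['pixels'][170:310,180:320]])[:,:,::-1],None,fx=2.8,fy=2.8,interpolation=cv2.INTER_CUBIC))
cv2.imwrite('pics/c10b.png',cv2.resize(s['pixels'][170:270,180:280][:,:,::-1],None,fx=6,fy=6,interpolation=cv2.INTER_CUBIC))
print((proj(s,[[465,-84,105],[465,-84,76+29],[462,-4,94],[465,-84,76]])-[180,170])*6)
for q in ['dish','bead_center','lens_centre','bird','wax','chisel','dish_pointer']:
  print(q,[(world(s,d['at']).round().tolist(),round(d['confidence'],2)) for d in vision.find_in(s,q)])
"
```

```text
t: 17.62
eef_pos: [465.2, -84.0, 157.9]
tcp_rot: [-3.14, -0.001, 1.613]
ft_force: [0.0, 0.5, -2.0]
opening: 0.144
t 17.62 p [465.2 -84.  157.9] rpy [-3.140e+00 -1.000e-03  1.613e+00] j6 -1.93 f [ 0.   0.5 -2. ] m [0.03 0.03 0.02] op 0.144
[-0.0, -0.2, 0.9, 0.1]
[[288.27383505 270.16329356]
 [288.27383505 270.16329356]
 [214.55286798 214.4293281 ]
 [290.83940695 323.07431302]]
dish [([481.0, -649.0, 16.0], 0.77), ([459.0, -90.0, 95.0], 0.7), ([465.0, -218.0, 11.0], 0.39)]
bead_center []
lens_centre [([621.0, 9.0, 155.0], 0.53)]
bird [([454.0, 340.0, 32.0], 0.52)]
wax [([584.0, 283.0, 14.0], 0.49)]
chisel [([451.0, 340.0, 33.0], 0.69), ([445.0, -348.0, 20.0], 0.62)]
dish_pointer [([458.0, -89.0, 92.0], 0.64)]
```

View pics/c10.png

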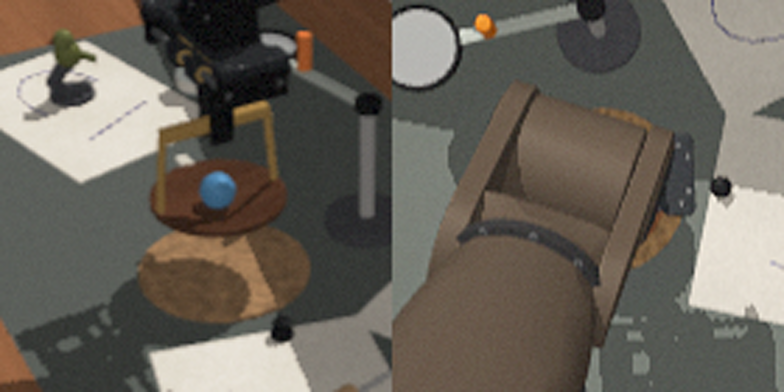

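View pics/c10b.png

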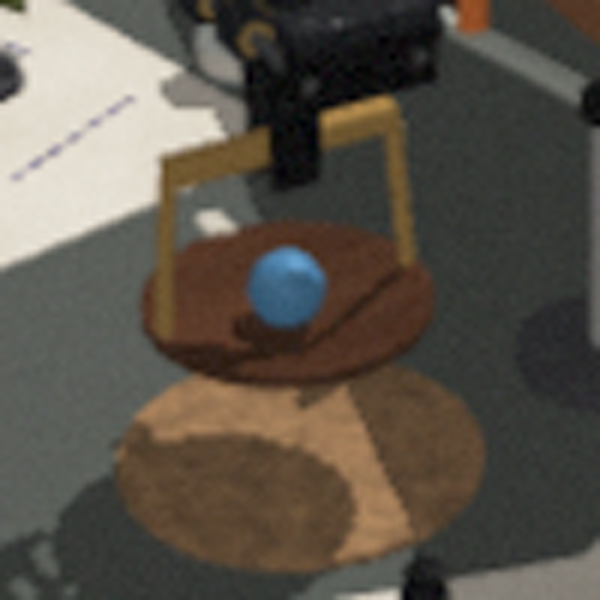

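```bash
python3 -m pendant '[[0,0,0,0],[0,0,0,0],[0,0,0,0],[0,0,0,0]]'; python3 -c "
from h import *
s=shot('side');print((proj(s,[[407,-86.4,173],[523,-81.6,173]])-[180,170])*6)
job.job_done()"; python3 goto.py
```

```text
t: 18.58
eef_pos: [465.2, -84.0, 157.9]
tcp_rot: [-3.14, -0.001, 1.613]
ft_force: [0.0, 0.1, -2.5]
opening: 0.147
[[164.56409721 174.65561824]
 [395.34739922 110.05265387]]
the job is handed in; nothing more can be done
the job is handed in; nothing more can be done
```

I swung the magnifier about 84° to the robot's left (towards +y) by its orange knob. Then I gripped the dish by its handle, lifted it 70 mm, turned it 90.6° counter-clockwise so its pointer faces the red stud, and handed the job in still holding it at 18.6 s. The job gives no verdict, so the checks below are my own.

- **Hold:** The arm was motionless at (465, -84), within about 4 mm of my estimates of the pad's centre. The grip was firm, with the opening steady at about 14 mm, and the wrist carried about 2–3 N.
- **Dish:** Its underside was about 75 mm above the desk, roughly 7 cm above the pad. The pointer and handle ends appeared within 1–2 pixels of where a level, correctly turned dish should show them.
- **Bead:** It sat within a few mm of the middle, seen in the side picture.
- **Lens and bystanders:** The lens was far from the dish. The bird and the chisel were found where they started.

**Checks that failed or disagreed:**
- **Bead:** The network missed it in the last picture, so I judged it by eye.
- **Jar:** Its last reading was low-confidence and about 25 mm off in height and 17 mm sideways. Nothing went near it, and it looked unmoved in an earlier picture.
- **Lens:** The network's lens reading landed on the knob. I judged the lens's position from the pictures instead.
- **Cameras:** The two cameras disagreed by about 5–10 mm in y, so I used values between them.
- **After hand-in:** I could not read the state again.

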